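Assemble a tiered lunch carrier on its coaster

ROBOT

A 7-joint arm with a two-finger parallel gripper is mounted at the origin on a cart in front of the work surface, level with it; the furniture and walls round the work are solid. World frame = base frame: x ahead of the robot, y to its left, z up, the work surface at z = 0. Lengths are in m, angles in rad, forces in N, time in s.
With the tool pointing down it reaches from about 0.35 to 0.9 m from the base axis. Payload 8.1 kg.
Tool frame: the origin (TCP) lies between the finger pads; the fingertips stand 8 mm ahead of it and the grasp point (between the pads) lies 11 mm behind it (arm.tcp_to_tips is the distance from the TCP to the fingertips, in m); z points along the fingers, x is the direction in which the jaws open and shut, and the axes are right-handed (so a half turn about z gives the same grasp; the last joint's range is limited). The gripper opens to 92 mm and grips with 3 to 60 N. Pads are 19 mm wide; open, the fingers measure 130 mm over their backs; the gripper's body (75 mm by 190 mm) begins 47 mm behind the grasp point.
Start: joints at [1.139, 0.434, 0.025, 1.573, -0.012, 1.134, -0.075], TCP at [0.202, -0.592, 0.235] pointing down, gripper open.
Joint ranges: [-2.62, 2.62], [-0.44, 2.09], [-1.27, 1.32], [0.08, 2.57], [-1.32, 4.46], [0.12, 2], [-2.74, 2.74]. Speed limits (rad/s): [2.22, 2.22, 3.01, 3.01, 3.14, 3.14, 3.14].

INTERFACE

Orientations are given as a rotation vector (axis times angle).
In Python, from cell import arm, eyes gives the robot as it stands.
- The arm moves only by the tool play_rows, never from a script. Its argument "rows" is a list of rows, each a list of 3 entries, a list of its own where there are three numbers: the shift along the tool's x, y, z each as a share of 50 cm, from -1 to 1, then the turn, a rotation vector about the tool's x, y, z each as a share of 60 degrees, from -1 to 1, then the opening, from -1 (shut) to 1 (fully open), so that 0 is half open. In form: [[[dx, dy, dz], [ax, ay, az], grip], ...]. A call has 1 to 10 rows; each row is the pose to reach, as a shift and turn from the pose commanded when the call began, along the tool's axes at that moment; what a row does not reach only later rows make up. A row lasts 1/10 s, in which the tool goes at most 50 mm and 8.59 degrees, less where a joint would pass 70% of its speed; a pose out of reach is approached as far as the arm can. A call with a number of a shift or a turn outside -1 to 1 is refused whole. A call with a gripper value outside its range is refused whole. The fingers move at their own pace and stop on an object; "newtons" is the grip in N (left out, the last holds). Time passes only in rows, so rows that repeat a pose let the fingers close. It gives the time, the measured TCP pose, the force and the opening at its end, in the units of the state.
- arm.observe(): the state, without advancing time (a new reading comes with each control period).
- eyes.get_image(name): name is "scene" or "top"; returns (picture, depth): 384x512x3 uint8, red, green, blue; 384x512 float32, m along the optical axis (not along the pixel's ray), 0 where there is no reading.
- eyes.get_calibration(name): a dict with "intrinsics" (3x3 intrinsics, pixels), "R" (3x3) and "t" (3): a world point X has camera coordinates R X + t. Camera axes: x right, y down, z forward; pixel columns grow to the right and rows downward; lengths in m; the calibration is good to about 2 mm. A picture is of the moment at which its call begins. get_calibration takes no time and is no camera call.
- arm.sign_off(): hands the job in, once; it reports no verdict.
The state is a dict: "clock": time; "joints": joint angles; "dq": joint speeds; "joint_efforts": joint torques, N m; "position": TCP position; "ee_rot": TCP orientation; "force": force on the tool from outside, world axes, zero at the start; "ft_torque": the same for the moment, N m; "width": opening from 0.0 (shut) to 1.0 (fully open).
Only numpy, scipy, OpenCV 4.12 (cv2) and the standard library are available. Lean on these libraries where they do the work, as an engineer would, in place of code of your own. Each camera call takes 0.05 s, during which the arm holds its last target.

TASK

Build up the lunch carrier on the round wooden coaster, one piece at a time from the bottom: first the tallest steel tin upright in the middle of the coaster, then the middle-height tin seated squarely in its mouth, then the lowest tin, and last the small lid that matches the tins. Leave the wide lid, the lemon, the garlic and the spice jar where they are, and let go of everything at the end.

Things in the scene. Friction and masses are not known exactly. Their poses are not given: they have to be found in the camera images.
- coaster: Round flat wooden coaster with a cork inlay, 104 mm across and 10 mm thick, fixed to the worktop during a run. Origin at the centre of its underside (on the worktop); z up; its top is 10 mm above the origin. (Mind the wall cabinets: they hang 0.5 m above the back of the worktop, from 0.60 m in front of the robot base onward.)
- tall_tier: Tallest of three round open steel tins, alike but for height: 88 mm high, 64 mm across. Its lowest 8 mm are a narrower chamfered foot, 50 mm across, that drops with 3 mm play all round into the mouth (57 mm inside) of a tin below until the shoulder rests on the rim. A tin seated in this one has its origin 80 mm above this one's. Origin: centre of the foot's underside, z up. About 0.2 kg.
- middle_tier: The middle-height steel tin of the three, same shape and width (64 mm outside, mouth 57 mm, foot 50 mm across and 8 mm deep), 62 mm high overall. What is stacked on it has its origin 54 mm above this one's. Stands upright; origin at the centre of the underside of the foot, z up. About 0.15 kg.
- low_tier: The lowest steel tin of the three, same shape and width (64 mm outside, mouth 57 mm, foot 50 mm across and 8 mm deep), 40 mm high overall. A lid seated on it has its origin 33 mm above this one's. Stands upright; origin at the centre of the underside of the foot, z up. About 0.11 kg.
- tier_lid: The smaller of two steel lids with black knobs, as wide as the tins: 64 mm across. Below, a chamfered plug 50 mm across and 7 mm deep drops into a tin's mouth; the disc lies 7 to 13 mm above the origin; on it an upright round knob 20 mm across runs from 13 to 45 mm above the origin (grip it there). Origin: centre of the plug's underside, z up. About 0.08 kg.
- wide_lid: The larger of the two steel lids, of another pot: 88 mm across, same knob, 45 mm high overall. Too wide for the tins; it is not needed. Origin at the centre of its underside.
- lemon: Yellow lemon, about 72 x 57 x 58 mm, a bystander. Origin at its underside as it lies at the start.
- garlic: Whole garlic bulb, about 60 mm across and 58 mm high, a bystander. Origin at its underside.
- spice_jar: The free-standing spice jar with a red cap among the work, 45 mm across and 106 mm high, a bystander. Origin at the centre of its underside.

How it is judged:
By the outcome, as a careful person would: the job done as asked, in the order asked, and still so for the second after the job is handed in, with the robot touching nothing.
It also fails if it takes over 120 s, if anything falls off the work surface, if the arm or the gripper's body presses on something with over 40 N, if the wrist force passes 120 N, or if a joint passes its speed limit or range.

## Working session

There is one attempt and no reset: what is moved stays moved. The work goes in short steps, Python scripts to look and compute and a tool call to move; the robot and the scene stay as the last step left them, time stands still between calls to the robot, and variables do not carry over. Pictures are saved under pics/ and viewed, and the job is handed in when it is done.

Besides the shell and the picture viewer there is one more tool, called after "Call:" by a JSON object that holds its "name" and its "arguments". play_rows: Moves the arm, as the interface text tells. Its arguments: {"type":"object","properties":{"rows":{"type":"array","items":{"type":"array"}},"newtons":{"type":"number"}},"required":["rows"]}

```bash
ls; mkdir -p pics; cat > h.py <<'E'
import numpy as np, cv2
from cell import arm, eyes
def snap(name,tag):
    im,d=eyes.get_image(name); cv2.imwrite(f'pics/{tag}.png',im[:,:,::-1]); np.save(f'pics/{tag}.npy',d); return im,d
def pts(name,d):
    c=eyes.get_calibration(name);K=np.array(c['intrinsics']);R=np.array(c['R']);t=np.array(c['t'])
    v,u=np.mgrid[:d.shape[0],:d.shape[1]]
    P=np.stack([(u-K[0,2])/K[0,0]*d,(v-K[1,2])/K[1,1]*d,d],-1)
    W=(P-t)@R
    W[d<=0]=np.nan
    return W
E
python3 - <<'E'
from h import *
print(arm.observe())
for n in ('scene','top'):
    c=eyes.get_calibration(n);R=np.array(c['R']);t=np.array(c['t']);print(n,-R.T@t,R[2],np.array(c['intrinsics'])[0])
    snap(n,n+'0')
E
```

```text
pics
{'clock': 0.0, 'joints': array([ 1.13945224,  0.43521819,  0.02495555,  1.57410125, -0.01161152,
        1.13397223, -0.0751141 ]), 'dq': array([ 0.00117118,  0.00042462, -0.00042199,  0.00012799, -0.0001959 ,
        0.00026035,  0.00082472]), 'joint_efforts': array([-2.42696042e-04, -6.67845154e+01,  9.85038690e-01, -3.14462793e+01,
       -6.04960928e-02,  4.31416591e-02,  1.31111642e-04]), 'position': array([ 0.20158494, -0.59107646,  0.23394612]), 'ee_rot': array([-2.55428155e+00,  1.82762537e+00,  2.09143609e-03]), 'force': array([-0.17823034,  0.23746277, -0.21371051]), 'ft_torque': array([-0.02597428,  0.01438352,  0.00361988]), 'width': 0.996397068332788}
scene [-0.16088704  0.61465808  0.92254454] [ 0.52901354 -0.48425146 -0.69688249] [426.8474456    0.         259.02532539]
top [0.33272072 0.00871665 1.23927517] [ 0.11630185 -0.00153929 -0.99321272] [416.59567958   0.         254.9436044 ]
```

View pics/scene0.png

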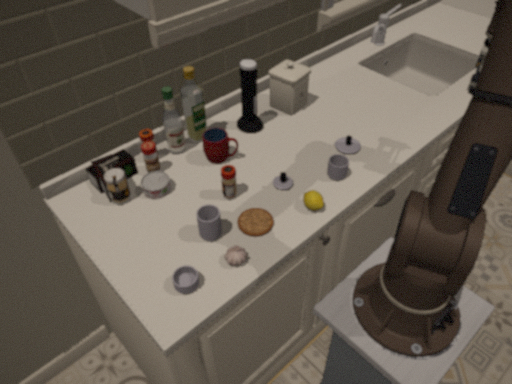

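View pics/top0.png

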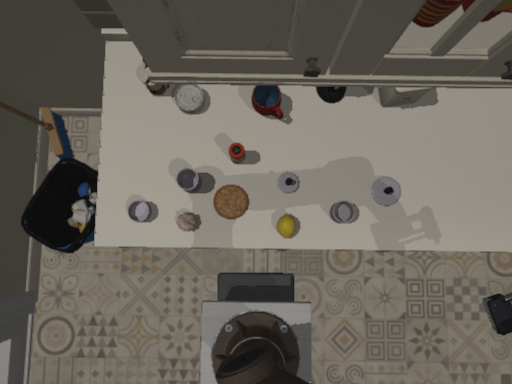

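The pictures show the following, in top-view pixels:
- Tall tin near (188,180), low tin (140,211), middle tin (343,212).
- Coaster (231,201), small lid (289,182), wide lid (386,190).
- Spice jar (237,152), lemon (287,226), garlic (187,221).

Next I'll measure them.

```bash
cat > m.py <<'E'
from h import *
T=np.load('pics/top0.npy');S=np.load('pics/scene0.npy')
Wt=pts('top',T);Ws=pts('scene',S)
A=np.concatenate([Wt.reshape(-1,3),Ws.reshape(-1,3)]);src=np.r_[np.zeros(T.size),np.ones(S.size)]
for n,(u,v) in dict(tall=(188,180),low=(140,211),mid=(343,212),lid=(289,182),wide=(386,190),coaster=(231,201),jar=(237,152),lemon=(287,226),garlic=(187,221)).items():
    b=Wt[v,u]
    for s,nm in ((0,'top'),(1,'scn')):
        m=(src==s)&(np.hypot(A[:,0]-b[0],A[:,1]-b[1])<.075)&(A[:,2]>.006)&(A[:,2]<.2)
        P=A[m]
        if len(P)<5: continue
        z=np.percentile(P[:,2],[50,95,100])
        (c,r)=cv2.minEnclosingCircle(P[:,:2].astype(np.float32))
        hi=P[P[:,2]>z[1]-.006]
        (c2,r2)=cv2.minEnclosingCircle(hi[:,:2].astype(np.float32))
        print(n,nm,len(P),'z',z.round(3),'all c',np.round(c,4),round(r,4),'hi',len(hi),np.round(c2,4),round(r2,4))
E
python3 m.py
```

```text
tall top 498 z [0.032 0.088 0.092] all c [0.4987 0.1927] 0.0379 hi 95 [0.4962 0.1993] 0.0323
tall scn 776 z [0.059 0.088 0.093] all c [0.4939 0.1998] 0.0336 hi 125 [0.494  0.1992] 0.0328
low top 430 z [0.013 0.04  0.044] all c [0.3977 0.328 ] 0.051 hi 88 [0.4073 0.3447] 0.0322
low scn 620 z [0.021 0.041 0.043] all c [0.3999 0.3493] 0.04 hi 148 [0.4049 0.3439] 0.0329
mid top 471 z [0.015 0.063 0.066] all c [ 0.4194 -0.2534] 0.0671 hi 92 [ 0.4127 -0.2437] 0.0323
mid scn 480 z [0.041 0.062 0.066] all c [ 0.4104 -0.2435] 0.0358 hi 105 [ 0.4102 -0.2441] 0.0352
lid top 352 z [0.013 0.044 0.047] all c [ 0.474  -0.0766] 0.0643 hi 38 [ 0.5    -0.0888] 0.0098
lid scn 259 z [0.014 0.044 0.048] all c [ 0.508  -0.0855] 0.0425 hi 29 [ 0.4968 -0.0913] 0.0107
wide top 685 z [0.013 0.042 0.049] all c [ 0.4662 -0.3675] 0.0617 hi 43 [ 0.4788 -0.3805] 0.0102
wide scn 353 z [0.013 0.042 0.048] all c [ 0.4771 -0.3797] 0.0468 hi 25 [ 0.4753 -0.3789] 0.011
coaster top 895 z [0.01  0.014 0.017] all c [0.4441 0.0751] 0.0629 hi 774 [0.438  0.0799] 0.0544
coaster scn 805 z [0.01  0.014 0.016] all c [0.4381 0.0804] 0.0534 hi 755 [0.4385 0.0804] 0.0531
jar top 294 z [0.103 0.108 0.112] all c [0.5541 0.0795] 0.0493 hi 176 [0.5752 0.062 ] 0.0219
jar scn 492 z [0.074 0.107 0.109] all c [0.5722 0.064 ] 0.0243 hi 141 [0.5727 0.0635] 0.0236
lemon top 364 z [0.048 0.057 0.06 ] all c [ 0.3778 -0.0914] 0.0588 hi 129 [ 0.3729 -0.0856] 0.0208
lemon scn 338 z [0.045 0.057 0.061] all c [ 0.3509 -0.0729] 0.0543 hi 95 [ 0.3671 -0.0834] 0.0222
garlic top 289 z [0.037 0.049 0.058] all c [0.3855 0.2145] 0.0388 hi 51 [0.3792 0.2065] 0.0138
garlic scn 343 z [0.036 0.049 0.057] all c [0.371  0.1993] 0.0383 hi 63 [0.3753 0.2083] 0.0179
```

```bash
cat > g.py <<'E'
import sys
from h import *
from scipy.spatial.transform import Rotation as Ro
# usage: g.py x y z(of grasp point) yawdeg(tool x dir) ; prints shares
def go(x,y,zg,yaw):
    s=arm.observe();p=s['position'];R=Ro.from_rotvec(s['ee_rot'])
    a=np.radians(yaw);X=np.array([np.cos(a),np.sin(a),0]);Z=np.array([0,0,-1.]);Y=np.cross(Z,X)
    Rt=Ro.from_matrix(np.c_[X,Y,Z])
    d=R.inv().apply(np.array([x,y,zg-.011])-p)/.5
    r=(R.inv()*Rt).as_rotvec()/np.radians(60)
    print('sh',d.round(4).tolist(),'rot',r.round(4).tolist())
def st():
    s=arm.observe();p=s['position'].copy();p[2]+=.011;x=Ro.from_rotvec(s['ee_rot']).as_matrix()
    print('t',round(s['clock'],2),'grasp',p.round(4),'yaw',np.degrees(np.arctan2(x[1,0],x[0,0])).round(2),'tilt',x[:2,2].round(4),'F',s['force'].round(2),'w',round(s['width']*92,2),'q',s['joints'].round(2))
if __name__=='__main__':
    st()
    a=list(map(float,sys.argv[1:]))
    for i in range(0,len(a),4): go(*a[i:i+4])
E
python3 g.py 0.42 -0.2 0.25 -90  0.495 0.1993 0.25 -90
```

```text
t 0.1 grasp [ 0.2016 -0.5911  0.245 ] yaw -71.17 tilt [-0.0006  0.0013] F [ 0.24 -0.71 -0.57] w 92.11 q [ 1.14  0.44  0.02  1.57 -0.01  1.13 -0.08]
sh [-0.5994, -0.6659, -0.0092] rot [0.0003, 0.0013, 0.3139]
sh [-1.3068, -1.0656, -0.0083] rot [0.0003, 0.0013, 0.3139]
```

Call:
{"name": "play_rows", "arguments": {"rows": [[[-0.6,-0.666,-0.01],[0,0.001,0.314],1],[[-0.6,-0.666,-0.01],[0,0.001,0.314],1],[[-0.6,-0.666,-0.01],[0,0.001,0.314],1],[[-0.6,-0.666,-0.01],[0,0.001,0.314],1],[[-0.6,-0.666,-0.01],[0,0.001,0.314],1],[[-0.6,-0.666,-0.01],[0,0.001,0.314],1],[[-0.6,-0.666,-0.01],[0,0.001,0.314],1],[[-0.6,-0.666,-0.01],[0,0.001,0.314],1],[[-0.6,-0.666,-0.01],[0,0.001,0.314],1],[[-0.6,-0.666,-0.01],[0,0.001,0.314],1]], "newtons": 10}}

```text
clock: 1.1
position: [0.4232, -0.1935, 0.2398]
ee_rot: [-2.231, 2.209, -0.0]
force: [-0.3, -0.4, 0.3]
width: 0.999
```

```bash
python3 g.py 0.495 0.1993 0.2 -90
```

```text
t 1.1 grasp [ 0.4232 -0.1935  0.2508] yaw -89.44 tilt [0.0017 0.0014] F [-0.29 -0.36  0.25] w 91.86 q [ 0.45  0.18 -0.15  1.93  0.03  1.03 -1.28]
sh [-0.7841, -0.1512, 0.103] rot [-0.0016, 0.0013, 0.0094]
```

Call:
{"name": "play_rows", "arguments": {"rows": [[[-0.78,-0.145,0.1],[0,0,0],1],[[-0.78,-0.145,0.1],[0,0,0],1],[[-0.78,-0.145,0.1],[0,0,0],1],[[-0.78,-0.145,0.1],[0,0,0],1],[[-0.78,-0.145,0.1],[0,0,0],1],[[-0.78,-0.145,0.1],[0,0,0],1],[[-0.78,-0.145,0.1],[0,0,0],1],[[-0.78,-0.145,0.1],[0,0,0],1],[[-0.78,-0.145,0.1],[0,0,0],1],[[-0.78,-0.145,0.1],[0,0,0],1]]}}

```text
clock: 2.1
position: [0.4923, 0.1904, 0.1886]
ee_rot: [2.223, -2.217, 0.0]
force: [-0.2, -1.0, -0.2]
width: 0.998
```

Call:
{"name": "play_rows", "arguments": {"rows": [[[0,0,0],[0,0,0],1],[[0,0,0],[0,0,0],1],[[0,0,0],[0,0,0],1]]}}

```text
clock: 2.4
position: [0.4929, 0.1883, 0.1895]
ee_rot: [2.218, -2.224, 0.002]
force: [0.1, -0.9, -0.4]
width: 1.0
```

```bash
python3 g.py 0.495 0.1993 0.06 -90
```

```text
t 2.4 grasp [0.4929 0.1883 0.2005] yaw -90.14 tilt [ 0.0005 -0.0015] F [ 0.12 -0.88 -0.41] w 91.97 q [-0.18  0.35 -0.37  1.84  0.15  0.97 -2.19]
sh [-0.0224, -0.004, 0.281] rot [-0.0005, -0.0015, -0.0023]
```

Call:
{"name": "play_rows", "arguments": {"rows": [[[-0.021,-0.005,0],[0,0,-0.8],1],[[-0.021,-0.005,0],[0,0,-0.8],1],[[-0.021,-0.005,0],[0,0,-0.8],1],[[-0.021,-0.005,0],[0,0,-0.8],1],[[-0.021,-0.005,0],[0,0,-0.8],1],[[-0.021,-0.005,0],[0,0,-0.8],1],[[-0.021,-0.005,0],[0,0,-0.8],1]]}}

```text
clock: 3.1
position: [0.4954, 0.1994, 0.1894]
ee_rot: [2.932, -1.126, 0.001]
force: [-1.4, -0.4, -0.1]
width: 0.998
```

Call:
{"name": "play_rows", "arguments": {"rows": [[[0,0,0],[0,0,-0.7],1],[[0,0,0],[0,0,-0.7],1],[[0,0,0],[0,0,-0.7],1],[[0,0,0],[0,0,-0.7],1],[[0,0,0],[0,0,-0.7],1],[[0,0,0],[0,0,-0.7],1],[[0,0,0],[0,0,-0.7],1],[[0,0,0],[0,0,-0.7],1]]}}

```text
clock: 3.9
position: [0.4952, 0.2002, 0.1894]
ee_rot: [3.14, -0.007, 0.001]
force: [-0.1, 0.1, -0.4]
width: 0.993
```

```bash
python3 g.py 0.495 0.1993 0.06 0; python3 - <<'E'
from h import *
for i in range(5):
    eyes.get_image('top'); s=arm.observe(); print(s['position'].round(4),s['ee_rot'].round(3))
E
python3 g.py 0.495 0.1993 0.06 0
```

```text
t 3.9 grasp [0.4952 0.2002 0.2004] yaw -0.25 tilt [ 0.0004 -0.0012] F [-0.13  0.1  -0.41] w 91.4 q [ 0.05  0.43 -0.72  1.81  0.33  1.03 -0.81]
sh [-0.0006, 0.0014, 0.2808] rot [0.0011, -0.0004, -0.0042]
[0.4952 0.2002 0.1894] [ 3.14e+00 -5.00e-03  1.00e-03]
[0.4952 0.2003 0.1894] [ 3.14e+00 -4.00e-03  1.00e-03]
[0.4952 0.2004 0.1894] [ 3.14e+00 -3.00e-03  1.00e-03]
[0.4951 0.2004 0.1894] [ 3.14e+00 -2.00e-03  0.00e+00]
[0.4952 0.2004 0.1894] [ 3.14e+00 -2.00e-03  0.00e+00]
t 4.15 grasp [0.4952 0.2004 0.2004] yaw -0.06 tilt [ 0.0003 -0.0012] F [-0.14  0.18  0.72] w 91.85 q [ 0.05  0.43 -0.73  1.81  0.33  1.03 -0.8 ]
sh [-0.0004, 0.0018, 0.2807] rot [0.0011, -0.0003, -0.0009]
```

Call:
{"name": "play_rows", "arguments": {"rows": [[[0,0.002,0.1],[0,0,0],1],[[0,0.002,0.18],[0,0,0],1],[[0,0.002,0.25],[0,0,0],1],[[0,0.002,0.28],[0,0,0],1],[[0,0.002,0.28],[0,0,0],1],[[0,0.002,0.28],[0,0,0],1],[[0,0.002,0.28],[0,0,0],0.35],[[0,0.002,0.28],[0,0,0],0.35],[[0,0.002,0.28],[0,0,0],0.35],[[0,0.002,0.28],[0,0,0],0.35]], "newtons": 4}}

```text
clock: 5.15
position: [0.4957, 0.1992, 0.0499]
ee_rot: [3.141, -0.001, 0.002]
force: [1.1, 0.3, 0.3]
width: 0.708
```

Call:
{"name": "play_rows", "arguments": {"rows": [[[0,0,0],[0,0,0],0.35],[[0,0,0],[0,0,0],0.35],[[0,0,0],[0,0,0],0.35]]}}

```text
clock: 5.45
position: [0.4959, 0.1993, 0.0497]
ee_rot: [3.141, -0.001, 0.002]
force: [2.2, -0.9, 3.3]
width: 0.71
```

```bash
python3 g.py 0.495 0.1993 0.06 90; python3 - <<'E'
from h import *
snap('scene','s1')
E
```

```text
t 5.45 grasp [0.4959 0.1993 0.0607] yaw -0.02 tilt [ 0.0014 -0.0007] F [ 2.23 -0.9   3.27] w 65.29 q [-0.04  0.6  -0.62  1.95  0.51  0.75 -0.95]
sh [-0.0018, 0.0, 0.0014] rot [0.0016, -0.0005, -1.5003]
```

View pics/s1.png

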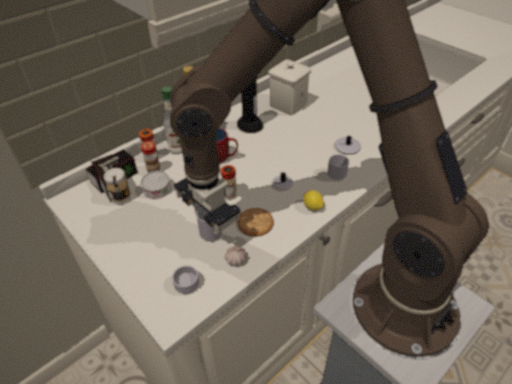

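Call:
{"name": "play_rows", "arguments": {"rows": [[[0,0,0],[0,0,0],-0.5],[[0,0,0],[0,0,0],-0.5],[[0,0,0],[0,0,0],-0.5],[[0,0,0],[0,0,0],-0.5]], "newtons": 10}}

```text
clock: 5.9
position: [0.4959, 0.1993, 0.0497]
ee_rot: [3.141, -0.001, 0.002]
force: [3.3, -1.4, 5.3]
width: 0.704
```

```bash
python3 g.py 0.495 0.1993 0.06 90
```

```text
t 5.9 grasp [0.4959 0.1993 0.0607] yaw -0.02 tilt [ 0.0015 -0.0007] F [ 3.29 -1.41  5.25] w 64.76 q [-0.04  0.6  -0.62  1.95  0.51  0.75 -0.95]
sh [-0.0019, 0.0, 0.0014] rot [0.0016, -0.0006, -1.5003]
```

Call:
{"name": "play_rows", "arguments": {"rows": [[[0,0,0],[0,0,0],1],[[0,0,0],[0,0,0],1],[[0,0,0],[0,0,0],1],[[0,0,0],[0,0,-0.8],1],[[0,0,0],[0,0,-0.8],1],[[0,0,0],[0,0,-0.8],1],[[0,0,0],[0,0,-0.8],1],[[0,0,0],[0,0,-0.8],1],[[0,0,0],[0,0,-0.8],1],[[0,0,0],[0,0,-0.8],1]]}}

```text
clock: 6.9
position: [0.4948, 0.1989, 0.0489]
ee_rot: [2.869, 1.279, -0.002]
force: [-0.0, -0.7, -1.0]
width: 0.999
```

Call:
{"name": "play_rows", "arguments": {"rows": [[[0,0,0],[0,0,-0.7],1],[[0,0,0],[0,0,-0.7],1],[[0,0,0],[0,0,-0.7],1],[[0,0,0],[0,0,-0.7],1],[[0,0,0],[0,0,-0.7],1],[[0,0,0],[0,0,-0.7],1],[[0,0,0],[0,0,-0.7],1]]}}

```text
clock: 7.6
position: [0.495, 0.1992, 0.0492]
ee_rot: [2.227, 2.215, -0.001]
force: [0.3, 0.0, -0.1]
width: 1.001
```

```bash
python3 g.py 0.495 0.1993 0.06 90
```

```text
t 7.6 grasp [0.495  0.1992 0.0602] yaw 89.68 tilt [-0.0004 -0.0009] F [ 0.29  0.04 -0.15] w 92.06 q [ 0.19  0.75 -0.99  1.93  0.8   0.92  0.35]
sh [0.0001, 0.0, 0.0003] rot [-0.0003, 0.0008, -0.0054]
```

Call:
{"name": "play_rows", "arguments": {"rows": [[[0,0,0],[0,0,0],-0.5],[[0,0,0],[0,0,0],-0.5],[[0,0,0],[0,0,0],-0.5],[[0,0,0],[0,0,0],-0.5],[[0,0,0],[0,0,0],-0.5],[[0,0,0],[0,0,0],-0.5]], "newtons": 20}}

```text
clock: 8.2
position: [0.4952, 0.1993, 0.0494]
ee_rot: [2.221, 2.22, -0.001]
force: [-0.1, 0.5, 0.8]
width: 0.687
```

```bash
python3 g.py 0.438 0.0803 0.13 90
```

```text
t 8.2 grasp [0.4952 0.1993 0.0604] yaw 89.98 tilt [ 0.0003 -0.0009] F [-0.1   0.47  0.81] w 63.2 q [ 0.19  0.75 -1.    1.93  0.8   0.92  0.36]
sh [-0.2382, -0.1144, -0.139] rot [0.0003, 0.0009, -0.0003]
```

Call:
{"name": "play_rows", "arguments": {"rows": [[[0,0,-0.06],[0,0,0],-0.5],[[0,0,-0.12],[0,0,0],-0.5],[[-0.05,-0.02,-0.13],[0,0,0],-0.5],[[-0.12,-0.06,-0.13],[0,0,0],-0.5],[[-0.2,-0.1,-0.13],[0,0,0],-0.5],[[-0.238,-0.115,-0.13],[0,0,0],-0.5],[[-0.238,-0.115,-0.13],[0,0,0],-0.5],[[-0.238,-0.115,-0.13],[0,0,0],-0.5],[[-0.238,-0.115,-0.13],[0,0,0],-0.5]]}}

```text
clock: 9.1
position: [0.4382, 0.0813, 0.1147]
ee_rot: [2.22, 2.222, 0.001]
force: [-0.2, 0.8, -2.5]
width: 0.689
```

```bash
python3 g.py 0.4375 0.0803 0.0704 90; python3 - <<'E'
from h import *
snap('scene','s2');snap('top','t2')
E
```

```text
t 9.1 grasp [0.4382 0.0813 0.1257] yaw 90.03 tilt [ 0.0009 -0.    ] F [-0.17  0.77 -2.45] w 63.42 q [ 0.55  0.57 -1.16  2.08  0.67  0.93  0.6 ]
sh [-0.002, -0.0015, 0.1105] rot [0.0008, 0.0, 0.0005]
```

View pics/s2.png

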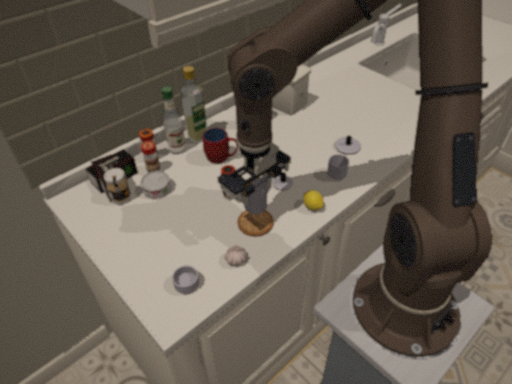

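Call:
{"name": "play_rows", "arguments": {"rows": [[[-0.002,-0.0015,0.05],[0,0,0],-0.5],[[-0.002,-0.0015,0.09],[0,0,0],-0.5],[[-0.002,-0.0015,0.1],[0,0,0],-0.5],[[-0.002,-0.0015,0.104],[0,0,0],-0.5],[[-0.002,-0.0015,0.107],[0,0,0],-0.5],[[-0.002,-0.0015,0.109],[0,0,0],-0.5],[[-0.002,-0.0015,0.109],[0,0,0],-0.5]]}}

```text
clock: 9.9
position: [0.4373, 0.0793, 0.0604]
ee_rot: [2.221, 2.22, 0.0]
force: [0.2, -0.5, -2.4]
width: 0.693
```

```bash
python3 g.py 0.4375 0.0803 0.0704 90
```

```text
t 9.9 grasp [0.4373 0.0793 0.0714] yaw 89.99 tilt [ 0.001 -0.001] F [ 0.19 -0.53 -2.39] w 63.73 q [ 0.48  0.64 -1.06  2.13  0.78  0.83  0.5 ]
sh [0.0019, 0.0004, 0.002] rot [0.001, 0.0009, -0.0002]
```

Call:
{"name": "play_rows", "arguments": {"rows": [[[0.002,0,0.001],[0,0,0],-0.5],[[0.002,0,0.002],[0,0,0],-0.5],[[0.002,0,0.003],[0,0,0],-0.5],[[0.002,0,0.003],[0,0,0],-0.5]]}}

```text
clock: 10.3
position: [0.4373, 0.0805, 0.0593]
ee_rot: [2.22, 2.22, -0.0]
force: [-2.8, -0.6, 11.5]
width: 0.686
```

```bash
python3 g.py 0.4375 0.0803 0.0704 90
```

```text
t 10.3 grasp [0.4373 0.0805 0.0703] yaw 90.0 tilt [ 0.0012 -0.0015] F [-2.76 -0.65 11.46] w 63.11 q [ 0.47  0.64 -1.06  2.13  0.79  0.83  0.49]
sh [-0.0003, 0.0005, -0.0003] rot [0.0012, 0.0014, 0.0]
```

Call:
{"name": "play_rows", "arguments": {"rows": [[[0,0,0],[0,0,0],0.6],[[0,0,0],[0,0,0],1],[[0,0,0],[0,0,0],1],[[0,0,0],[0,0,0],1],[[0,0,-0.08],[0,0,0],1],[[0,0,-0.16],[0,0,0],1],[[0,0,-0.24],[0,0,0],1],[[0,0,-0.24],[0,0,0],1],[[0,0,-0.24],[0,0,0],1]]}}

```text
clock: 11.2
position: [0.4374, 0.0801, 0.179]
ee_rot: [2.221, 2.218, 0.0]
force: [-0.2, 0.3, 0.4]
width: 0.999
```

```bash
python3 g.py 0.4115 -0.244 0.19 0 0.4115 -0.244 0.19 45
```

```text
t 11.2 grasp [0.4374 0.0801 0.19  ] yaw 89.95 tilt [ 0.0021 -0.0018] F [-0.23  0.34  0.35] w 91.89 q [ 0.63  0.47 -1.22  2.    0.52  1.03  0.73]
sh [-0.6482, -0.0512, 0.0011] rot [0.0029, -0.0003, 1.4991]
sh [-0.6482, -0.0512, 0.0011] rot [0.0026, 0.0008, 0.7491]
```

Call:
{"name": "play_rows", "arguments": {"rows": [[[0,0,0],[0,0,0.9],1],[[0,0,0],[0,0,0.9],1],[[0,0,0],[0,0,0.9],1],[[0,0,0],[0,0,0.9],1]]}}

```text
clock: 11.6
position: [0.4361, 0.0798, 0.1771]
ee_rot: [2.783, 1.457, -0.004]
force: [-0.7, 0.5, -0.1]
width: 0.997
```

```bash
python3 g.py 0.4115 -0.244 0.19 0
```

```text
t 11.6 grasp [0.4361 0.0798 0.1881] yaw 55.27 tilt [-0.0022 -0.0015] F [-0.68  0.46 -0.1 ] w 91.73 q [ 0.54  0.4  -1.06  2.01  0.42  0.97  0.23]
sh [-0.5602, 0.3287, -0.0027] rot [0.0003, 0.0026, 0.9211]
```

Call:
{"name": "play_rows", "arguments": {"rows": [[[-0.56,0.328,0],[0,0,0.92],1],[[-0.56,0.328,0],[0,0,0.92],1],[[-0.56,0.328,0],[0,0,0.92],1],[[-0.56,0.328,0],[0,0,0.92],1],[[-0.56,0.328,0],[0,0,0.92],1],[[-0.56,0.328,0],[0,0,0.92],1],[[-0.56,0.328,0],[0,0,0.92],1],[[-0.56,0.328,0],[0,0,0.92],1],[[-0.56,0.328,0],[0,0,0.92],1],[[-0.56,0.328,0],[0,0,0.92],1]]}}

```text
clock: 12.6
position: [0.4142, -0.2416, 0.1783]
ee_rot: [-3.141, -0.017, 0.001]
force: [0.1, 0.2, 0.3]
width: 0.998
```

```bash
python3 - <<'E'
from h import *
snap('scene','s3');snap('top','t3')
Wt=pts('top',np.load('pics/t3.npy')).reshape(-1,3);Ws=pts('scene',np.load('pics/s3.npy')).reshape(-1,3)
def fit(P,b,z0,z1,r=.05):
    m=(np.hypot(P[:,0]-b[0],P[:,1]-b[1])<r)&(P[:,2]>z0)&(P[:,2]<z1);c,R=cv2.minEnclosingCircle(P[m][:,:2].astype(np.float32));return m.sum(),np.round(c,4),round(R,4)
for P in(Wt,Ws): print('tall',fit(P,(.438,.08),.088,.11),'mid',fit(P,(.4115,-.244),.056,.075))
E
python3 g.py 0.4115 -0.244 0.04 0
```

```text
tall (np.int64(94), array([0.4373, 0.08  ]), 0.0321) mid (np.int64(59), array([ 0.4128, -0.2438]), 0.0323)
tall (np.int64(167), array([0.435 , 0.0805]), 0.0329) mid (np.int64(104), array([ 0.4089, -0.2444]), 0.0354)
t 12.7 grasp [ 0.4144 -0.2417  0.1896] yaw 0.61 tilt [-0.0001 -0.0005] F [ 0.72 -0.05 -1.31] w 91.97 q [ 1.02  0.36 -0.76  1.94  0.3   0.95  0.12]
sh [-0.0057, 0.0043, 0.2992] rot [0.0005, 0.0001, 0.0102]
```

View pics/s3.png

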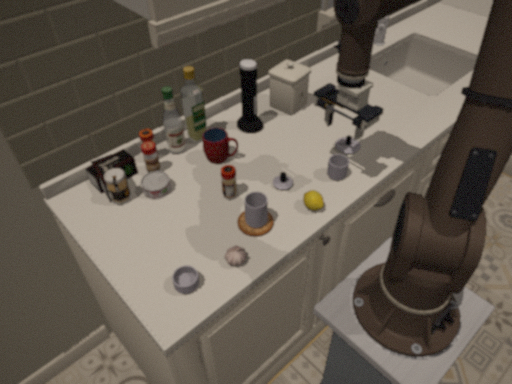

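Call:
{"name": "play_rows", "arguments": {"rows": [[[-0.0057,0.0043,0.1],[0,0,0.01],1],[[-0.0057,0.0043,0.2],[0,0,0.01],1],[[-0.0057,0.0043,0.26],[0,0,0.01],1],[[-0.0057,0.0043,0.29],[0,0,0.01],1],[[-0.0057,0.0043,0.299],[0,0,0.01],1],[[-0.0057,0.0043,0.299],[0,0,0.01],1],[[-0.0057,0.0043,0.299],[0,0,0.01],1]], "newtons": 6}}

```text
clock: 13.4
position: [0.4121, -0.2455, 0.0302]
ee_rot: [3.14, -0.004, 0.002]
force: [-0.8, 0.1, 0.0]
width: 1.002
```

Call:
{"name": "play_rows", "arguments": {"rows": [[[0,0,0],[0,0,0],-0.5],[[0,0,0],[0,0,0],-0.5],[[0,0,0],[0,0,0],-0.5],[[0,0,0],[0,0,0],-0.5],[[0,0,0],[0,0,0],-0.5],[[0,0,0],[0,0,0],-0.5],[[0,0,0],[0,0,0],-0.5],[[0,0,0],[0,0,0],-0.5]]}}

```text
clock: 14.2
position: [0.4116, -0.2459, 0.0296]
ee_rot: [3.14, -0.005, 0.001]
force: [-0.6, 0.8, 5.4]
width: 0.696
```

```bash
python3 g.py 0.4115 -0.244 0.04 -90
```

```text
t 14.2 grasp [ 0.4116 -0.2459  0.0406] yaw -0.19 tilt [ 0.0007 -0.0015] F [-0.63  0.8   5.39] w 64.06 q [ 0.88  0.57 -0.6   2.09  0.54  0.63 -0.1 ]
sh [-0.0002, -0.0037, 0.0011] rot [0.0006, -0.0016, 1.4969]
```

Call:
{"name": "play_rows", "arguments": {"rows": [[[0,-0.002,0],[0,0,0],1],[[0,-0.003,0],[0,0,0],1],[[0,-0.003,0],[0,0,0],1],[[0,-0.003,0],[0,0,0.75],1],[[0,-0.003,0],[0,0,0.75],1],[[0,-0.003,0],[0,0,0.75],1],[[0,-0.003,0],[0,0,0.75],1],[[0,-0.003,0],[0,0,0.75],1],[[0,-0.003,0],[0,0,0.75],1]]}}

```text
clock: 15.1
position: [0.4113, -0.2441, 0.0292]
ee_rot: [2.898, -1.211, 0.001]
force: [-0.5, -0.1, -0.8]
width: 0.996
```

Call:
{"name": "play_rows", "arguments": {"rows": [[[0,0,0],[0,0,0.75],1],[[0,0,0],[0,0,0.75],1],[[0,0,0],[0,0,0.75],1],[[0,0,0],[0,0,0.75],1],[[0,0,0],[0,0,0.75],1],[[0,0,0],[0,0,0.75],1],[[0,0,0],[0,0,0.75],1]]}}

```text
clock: 15.8
position: [0.4113, -0.2441, 0.0292]
ee_rot: [2.222, -2.219, 0.001]
force: [-0.2, -0.4, 0.2]
width: 0.996
```

```bash
python3 g.py 0.4116 -0.244 0.04 -90
```

```text
t 15.8 grasp [ 0.4113 -0.2441  0.0402] yaw -89.93 tilt [-0.0002 -0.0012] F [-0.2  -0.41  0.18] w 91.67 q [ 0.56  0.5  -0.18  2.12  0.17  0.53 -1.32]
sh [-0.0001, -0.0006, 0.0004] rot [0.0002, -0.0011, 0.0011]
```

Centred; now grip firmly and lift.

Call:
{"name": "play_rows", "arguments": {"rows": [[[0,0,0],[0,0,0],-0.5],[[0,0,0],[0,0,0],-0.5],[[0,0,0],[0,0,0],-0.5],[[0,0,0],[0,0,0],-0.5],[[0,0,0],[0,0,0],-0.5],[[0,0,0],[0,0,0],-0.5],[[0,0,-0.1],[0,0,0],-0.5],[[0,0,-0.2],[0,0,0],-0.5],[[0,0,-0.26],[0,0,0],-0.5],[[0,0,-0.26],[0,0,0],-0.5]], "newtons": 20}}

```text
clock: 16.8
position: [0.4136, -0.2451, 0.1633]
ee_rot: [-2.217, 2.224, -0.013]
force: [1.0, -0.2, -1.3]
width: 0.704
```

```bash
python3 g.py 0.4375 0.0803 0.17 -90
```

```text
t 16.8 grasp [ 0.4136 -0.2451  0.1743] yaw -90.18 tilt [ 0.0067 -0.0045] F [ 1.   -0.24 -1.33] w 64.73 q [ 0.61  0.29 -0.23  2.    0.09  0.85 -1.24]
sh [-0.651, -0.0456, 0.0059] rot [-0.0064, -0.0043, -0.0031]
```

Call:
{"name": "play_rows", "arguments": {"rows": [[[-0.08,-0.007,-0.02],[0,0,0],-0.5],[[-0.17,-0.014,-0.02],[0,0,0],-0.5],[[-0.26,-0.021,-0.02],[0,0,0],-0.5],[[-0.35,-0.028,-0.02],[0,0,0],-0.5],[[-0.44,-0.035,-0.02],[0,0,0],-0.5],[[-0.53,-0.042,-0.02],[0,0,0],-0.5],[[-0.6,-0.048,-0.02],[0,0,0],-0.5],[[-0.649,-0.052,-0.02],[0,0,0],-0.5],[[-0.649,-0.052,-0.02],[0,0,0],-0.5],[[-0.649,-0.052,-0.02],[0,0,0],-0.5]]}}

```text
clock: 17.8
position: [0.4377, 0.0804, 0.168]
ee_rot: [2.218, -2.222, -0.0]
force: [-0.0, -0.6, -1.2]
width: 0.704
```

Call:
{"name": "play_rows", "arguments": {"rows": [[[0,0,0],[0,0,0],-0.5],[[0,0,0],[0,0,0],-0.5],[[0,0,0],[0,0,0],-0.5]]}}

```text
clock: 18.1
position: [0.4383, 0.0794, 0.1688]
ee_rot: [2.215, -2.226, 0.002]
force: [0.8, -0.5, -0.7]
width: 0.701
```

```bash
python3 - <<'E'
from h import *
snap('scene','s4')
E
python3 g.py 0.4375 0.0803 0.1302 -90
```

```text
t 18.15 grasp [0.4383 0.0796 0.1799] yaw -90.27 tilt [ 0.0001 -0.0013] F [ 0.66 -0.01 -0.58] w 64.46 q [ 0.05  0.26 -0.42  2.05  0.14  0.86 -2.02]
sh [-0.0015, 0.0017, 0.0994] rot [-0.0001, -0.0012, -0.0044]
```

View pics/s4.png

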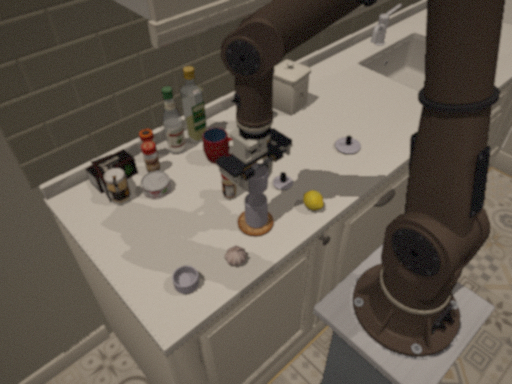

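Call:
{"name": "play_rows", "arguments": {"rows": [[[-0.0015,0.001,0.03],[0,0,-0.004],-0.5],[[-0.0015,0.001,0.06],[0,0,-0.004],-0.5],[[-0.0015,0.001,0.075],[0,0,-0.004],-0.5],[[-0.0015,0.001,0.078],[0,0,-0.004],-0.5],[[-0.0015,0.001,0.078],[0,0,-0.004],-0.5],[[-0.0015,0.001,0.078],[0,0,-0.004],-0.5],[[-0.0015,0.001,0.078],[0,0,-0.004],-0.5]]}}

```text
clock: 18.85
position: [0.4382, 0.0812, 0.1305]
ee_rot: [-2.222, 2.22, -0.002]
force: [-0.5, 1.0, -0.5]
width: 0.704
```

```bash
python3 g.py 0.4377 0.0804 0.1302 -90
```

```text
t 18.85 grasp [0.4382 0.0812 0.1415] yaw -89.95 tilt [ 0.0012 -0.0009] F [-0.48  0.99 -0.55] w 64.77 q [ 0.03  0.31 -0.4   2.1   0.18  0.77 -2.06]
sh [0.0015, 0.0011, 0.0225] rot [-0.0011, -0.0008, 0.0008]
```

Call:
{"name": "play_rows", "arguments": {"rows": [[[0.0015,0.001,0.0],[0,0,0],-0.5],[[0.0015,0.001,0.004],[0,0,0],-0.5],[[0.0015,0.001,0.008],[0,0,0],-0.5],[[0.0015,0.001,0.012],[0,0,0],-0.5],[[0.0015,0.001,0.016],[0,0,0],-0.5],[[0.0015,0.001,0.019],[0,0,0],-0.5],[[0.0015,0.001,0.021],[0,0,0],-0.5],[[0.0015,0.001,0.021],[0,0,0],-0.5]]}}

```text
clock: 19.65
position: [0.4374, 0.0803, 0.1194]
ee_rot: [2.222, -2.22, 0.001]
force: [-0.1, -0.2, -0.8]
width: 0.702
```

```bash
python3 g.py 0.4377 0.0804 0.1302 -90
```

```text
t 19.65 grasp [0.4374 0.0803 0.1304] yaw -89.94 tilt [ 0.0002 -0.0011] F [-0.09 -0.21 -0.79] w 64.55 q [ 0.02  0.33 -0.4   2.11  0.19  0.74 -2.07]
sh [-0.0001, -0.0006, 0.0003] rot [-0.0002, -0.001, 0.0009]
```

Call:
{"name": "play_rows", "arguments": {"rows": [[[0,0,0.001],[0,0,0],-0.5],[[0,0,0.002],[0,0,0],-0.5],[[0,0,0.002],[0,0,0],-0.5]]}}

```text
clock: 19.95
position: [0.4377, 0.0804, 0.1192]
ee_rot: [-2.222, 2.22, -0.003]
force: [-2.7, -0.9, 9.6]
width: 0.7
```

```bash
python3 g.py 0.4377 0.0804 0.1302 -90
```

```text
t 19.95 grasp [0.4377 0.0804 0.1302] yaw -89.95 tilt [ 0.0012 -0.0012] F [-2.74 -0.86  9.64] w 64.43 q [ 0.02  0.33 -0.4   2.11  0.19  0.74 -2.07]
sh [-0.0, 0.0001, -0.0] rot [-0.0011, -0.0011, 0.0009]
```

Call:
{"name": "play_rows", "arguments": {"rows": [[[0,0,0],[0,0,0],0.6],[[0,0,0],[0,0,0],1],[[0,0,0],[0,0,0],1],[[0,0,0],[0,0,0],1],[[0,0,-0.06],[0,0,0],1],[[0,0,-0.12],[0,0,0],1],[[0,0,-0.18],[0,0,0],1],[[0,0,-0.18],[0,0,0],1],[[0,0,-0.18],[0,0,0],1]]}}

```text
clock: 20.85
position: [0.4376, 0.0804, 0.2088]
ee_rot: [-2.222, 2.22, -0.003]
force: [-0.1, -0.2, 0.2]
width: 1.0
```

```bash
python3 g.py 0.406 0.3443 0.22 -60
```

```text
t 20.85 grasp [0.4376 0.0804 0.2198] yaw -89.96 tilt [ 0.0016 -0.001 ] F [-0.05 -0.23  0.22] w 92.0 q [ 0.07  0.2  -0.43  2.    0.1   0.96 -1.98]
sh [-0.5279, 0.0629, -0.0011] rot [-0.0012, -0.0014, -0.4993]
```

Call:
{"name": "play_rows", "arguments": {"rows": [[[-0.528,0.063,0],[0,0,-0.5],1],[[-0.528,0.063,0],[0,0,-0.5],1],[[-0.528,0.063,0],[0,0,-0.5],1],[[-0.528,0.063,0],[0,0,-0.5],1],[[-0.528,0.063,0],[0,0,-0.5],1],[[-0.528,0.063,0],[0,0,-0.5],1],[[-0.528,0.063,0],[0,0,-0.5],1],[[-0.528,0.063,0],[0,0,-0.5],1]]}}

```text
clock: 21.65
position: [0.4053, 0.3432, 0.2069]
ee_rot: [2.719, -1.568, 0.0]
force: [1.3, -0.6, 0.1]
width: 1.001
```

```bash
python3 - <<'E'
from h import *
snap('scene','s5');snap('top','t5')
Wt=pts('top',np.load('pics/t5.npy')).reshape(-1,3);Ws=pts('scene',np.load('pics/s5.npy')).reshape(-1,3)
def fit(P,b,z0,z1,r=.05):
    m=(np.hypot(P[:,0]-b[0],P[:,1]-b[1])<r)&(P[:,2]>z0)&(P[:,2]<z1);c,R=cv2.minEnclosingCircle(P[m][:,:2].astype(np.float32));return m.sum(),np.round(c,4),round(R,4),P[m][:,2].max().round(4)
for P in(Wt,Ws): print('mid',fit(P,(.438,.08),.146,.165),'tall',fit(P,(.438,.08),.08,.095))
E
python3 g.py 0.406 0.3443 0.03 -60
```

```text
mid (np.int64(100), array([0.4376, 0.0799]), 0.0318, np.float64(0.155)) tall (np.int64(5), array([0.4354, 0.0788]), 0.0303, np.float64(0.0943))
mid (np.int64(140), array([0.4356, 0.0789]), 0.0339, np.float64(0.1555)) tall (np.int64(87), array([0.4287, 0.0868]), 0.0298, np.float64(0.095))
t 21.75 grasp [0.406  0.3424 0.2184] yaw -60.06 tilt [-0.0005 -0.0029] F [ 1.1   0.22 -0.44] w 91.94 q [-0.34  0.38 -0.61  1.8   0.25  1.04 -2.09]
sh [-0.0042, -0.0027, 0.3768] rot [0.0018, -0.0022, -0.0011]
```

View pics/s5.png

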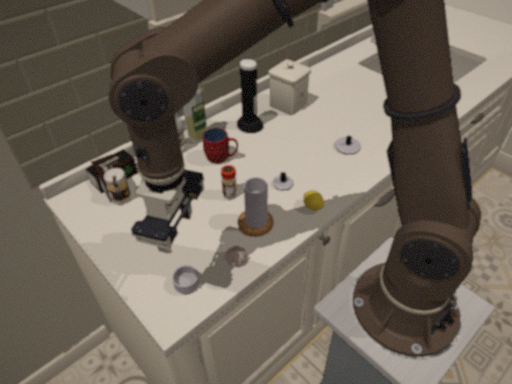

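The middle tin is seated on the tall one at (256,205), with its rim at about 0.152 m. Next is the low tin.

Call:
{"name": "play_rows", "arguments": {"rows": [[[-0.003,-0.002,0.1],[0,0,0],1],[[-0.003,-0.002,0.2],[0,0,0],1],[[-0.003,-0.002,0.29],[0,0,0],1],[[-0.003,-0.002,0.34],[0,0,0],1],[[-0.003,-0.002,0.37],[0,0,0],1],[[-0.003,-0.002,0.375],[0,0,0],1],[[-0.003,-0.002,0.375],[0,0,0],1],[[-0.003,-0.002,0.375],[0,0,0],1]], "newtons": 6}}

```text
clock: 22.55
position: [0.4066, 0.3459, 0.0217]
ee_rot: [-2.72, 1.57, -0.002]
force: [0.5, -0.5, -0.1]
width: 1.0
```

```bash
python3 g.py 0.406 0.3443 0.03 -60
```

```text
t 22.55 grasp [0.4066 0.3459 0.0327] yaw -60.0 tilt [ 0.0015 -0.0002] F [ 0.47 -0.47 -0.12] w 92.03 q [-0.46  0.62 -0.48  1.97  0.46  0.66 -2.28]
sh [0.0023, 0.0026, 0.0054] rot [-0.0012, -0.0009, 0.0]
```

Call:
{"name": "play_rows", "arguments": {"rows": [[[0,0,0],[0,0,0],-0.5],[[0,0,0],[0,0,0],-0.5],[[0,0,0],[0,0,0],-0.5],[[0,0,0],[0,0,0],-0.5],[[0,0,0],[0,0,0],-0.5],[[0,0,0],[0,0,0],-0.5],[[0,0,0],[0,0,0],-0.5],[[0,0,0],[0,0,0],-0.5]]}}

```text
clock: 23.35
position: [0.4059, 0.346, 0.0209]
ee_rot: [2.721, -1.569, 0.002]
force: [-0.2, -0.8, 6.7]
width: 0.707
```

```bash
python3 g.py 0.406 0.3443 0.03 -60
```

```text
t 23.35 grasp [0.4059 0.346  0.0319] yaw -59.95 tilt [ 0.0005 -0.0011] F [-0.17 -0.82  6.69] w 65.04 q [-0.46  0.62 -0.48  1.97  0.46  0.66 -2.28]
sh [0.003, 0.0015, 0.0037] rot [0.0001, -0.0012, 0.0009]
```

Call:
{"name": "play_rows", "arguments": {"rows": [[[0,0,0],[0,0,0],1],[[0,0,0],[0,0,0],1],[[0,0,0],[0,0,0],1],[[0,0,0],[0,0,-0.75],1],[[0,0,0],[0,0,-0.75],1],[[0,0,0],[0,0,-0.75],1],[[0,0,0],[0,0,-0.75],1],[[0,0,0],[0,0,-0.75],1],[[0,0,0],[0,0,-0.75],1]]}}

```text
clock: 24.25
position: [0.4057, 0.3458, 0.0204]
ee_rot: [3.114, -0.403, -0.001]
force: [-0.4, -0.4, -0.1]
width: 1.0
```

Call:
{"name": "play_rows", "arguments": {"rows": [[[0,0,0],[0,0,-0.75],1],[[0,0,0],[0,0,-0.75],1],[[0,0,0],[0,0,-0.75],1],[[0,0,0],[0,0,-0.75],1],[[0,0,0],[0,0,-0.75],1],[[0,0,0],[0,0,-0.75],1],[[0,0,0],[0,0,-0.75],1],[[0,0,0],[0,0,-0.75],1]]}}

```text
clock: 25.05
position: [0.4057, 0.346, 0.0205]
ee_rot: [3.034, 0.81, -0.001]
force: [-0.3, 0.6, -0.1]
width: 1.004
```

```bash
python3 g.py 0.4059 0.346 0.0319 30
```

```text
t 25.05 grasp [0.4057 0.346  0.0315] yaw 29.88 tilt [-0.     -0.0011] F [-0.29  0.59 -0.12] w 92.32 q [-0.21  0.74 -0.87  1.95  0.78  0.82 -1.  ]
sh [0.0004, 0.0002, -0.0007] rot [0.0009, 0.0006, -0.0021]
```

Call:
{"name": "play_rows", "arguments": {"rows": [[[0,0,0],[0,0,0],-0.5],[[0,0,0],[0,0,0],-0.5],[[0,0,0],[0,0,0],-0.5],[[0,0,0],[0,0,0],-0.5],[[0,0,0],[0,0,0],-0.5],[[0,0,0],[0,0,0],-0.5]], "newtons": 20}}

```text
clock: 25.65
position: [0.4058, 0.3461, 0.0207]
ee_rot: [3.033, 0.814, 0.0]
force: [0.5, 0.4, 0.7]
width: 0.693
```

```bash
python3 g.py 0.4059 0.346 0.23 30
```

```text
t 25.65 grasp [0.4058 0.3461 0.0317] yaw 30.05 tilt [ 0.0004 -0.0009] F [0.47 0.42 0.66] w 63.77 q [-0.21  0.74 -0.87  1.95  0.78  0.83 -0.99]
sh [0.0, 0.0006, -0.3966] rot [0.0009, 0.0001, 0.0008]
```

Call:
{"name": "play_rows", "arguments": {"rows": [[[0,0,-0.08],[0,0,0],-0.5],[[0,0,-0.17],[0,0,0],-0.5],[[0,0,-0.26],[0,0,0],-0.5],[[0,0,-0.34],[0,0,0],-0.5],[[0,0,-0.39],[0,0,0],-0.5],[[0,0,-0.4],[0,0,0],-0.5],[[0,0,-0.4],[0,0,0],-0.5],[[0,0,-0.4],[0,0,0],-0.5]]}}

```text
clock: 26.45
position: [0.4054, 0.3453, 0.2192]
ee_rot: [3.032, 0.814, -0.003]
force: [-0.0, 0.4, -1.1]
width: 0.693
```

```bash
python3 g.py 0.438 0.0805 0.23 0
```

```text
t 26.45 grasp [0.4054 0.3453 0.2302] yaw 30.04 tilt [-0.0011 -0.0028] F [-0.01  0.36 -1.12] w 63.71 q [-0.05  0.52 -1.08  1.76  0.5   1.17 -0.75]
sh [-0.2087, 0.491, 0.0018] rot [0.0023, 0.0017, 0.5007]
```

Call:
{"name": "play_rows", "arguments": {"rows": [[[-0.03,0.06,0],[0,0,0.1],-0.5],[[-0.06,0.14,0],[0,0,0.2],-0.5],[[-0.1,0.22,0],[0,0,0.3],-0.5],[[-0.13,0.3,0],[0,0,0.4],-0.5],[[-0.16,0.38,0],[0,0,0.5],-0.5],[[-0.19,0.45,0],[0,0,0.5],-0.5],[[-0.208,0.49,0],[0,0,0.5],-0.5],[[-0.208,0.49,0],[0,0,0.5],-0.5],[[-0.208,0.49,0],[0,0,0.5],-0.5],[[-0.208,0.49,0],[0,0,0.5],-0.5]]}}

```text
clock: 27.45
position: [0.4379, 0.0831, 0.2204]
ee_rot: [3.141, 0.004, -0.001]
force: [0.3, 0.3, -1.6]
width: 0.691
```

```bash
python3 g.py 0.438 0.0805 0.1757 0;python3 - <<'E'
from h import *
snap('scene','s6')
E
python3 g.py 0.438 0.0805 0.1757 0
```

```text
t 27.45 grasp [0.4379 0.0831 0.2314] yaw 0.15 tilt [-0.0008 -0.0004] F [ 0.27  0.28 -1.62] w 63.53 q [ 0.54  0.32 -1.03  1.95  0.32  1.05 -0.63]
sh [0.0004, 0.0052, 0.1114] rot [0.0004, 0.0008, 0.0025]
t 27.5 grasp [0.438  0.0833 0.2316] yaw 0.18 tilt [-0.0005 -0.0004] F [-0.48  0.37 -1.04] w 63.62 q [ 0.54  0.32 -1.03  1.95  0.32  1.05 -0.63]
sh [0.0001, 0.0055, 0.1118] rot [0.0004, 0.0005, 0.0029]
```

View pics/s6.png

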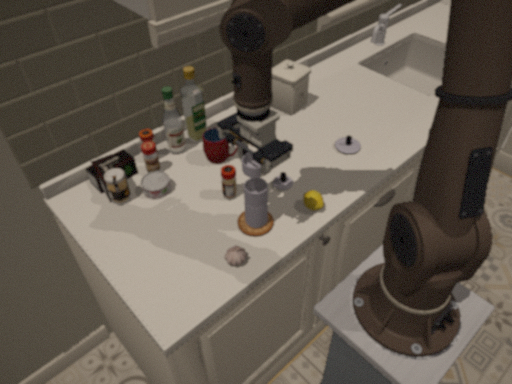

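Call:
{"name": "play_rows", "arguments": {"rows": [[[0,0.005,0.03],[0,0,0.003],-0.5],[[0,0.005,0.06],[0,0,0.003],-0.5],[[0,0.005,0.08],[0,0,0.003],-0.5],[[0,0.005,0.087],[0,0,0.003],-0.5],[[0,0.005,0.087],[0,0,0.003],-0.5],[[0,0.005,0.087],[0,0,0.003],-0.5],[[0,0.005,0.087],[0,0,0.003],-0.5]]}}

```text
clock: 28.2
position: [0.4387, 0.0798, 0.178]
ee_rot: [3.141, -0.003, 0.002]
force: [-0.0, -0.1, -1.7]
width: 0.692
```

```bash
python3 - <<'E'
from h import *
im,d=snap('scene','s7');W=pts('scene',d)
cv2.imwrite('pics/s7c.png',cv2.resize(im[140:240,190:320,::-1],None,fx=6,fy=6,interpolation=cv2.INTER_CUBIC))
E
python3 g.py 0.438 0.0805 0.1757 0
```

```text
t 28.25 grasp [0.4387 0.0797 0.1889] yaw -0.13 tilt [ 0.0011 -0.001 ] F [-0.7  -0.49 -1.41] w 63.66 q [ 0.49  0.37 -0.99  2.01  0.38  0.96 -0.69]
sh [-0.0015, -0.0017, 0.0265] rot [0.0009, -0.0011, -0.0021]
```

View pics/s7c.png

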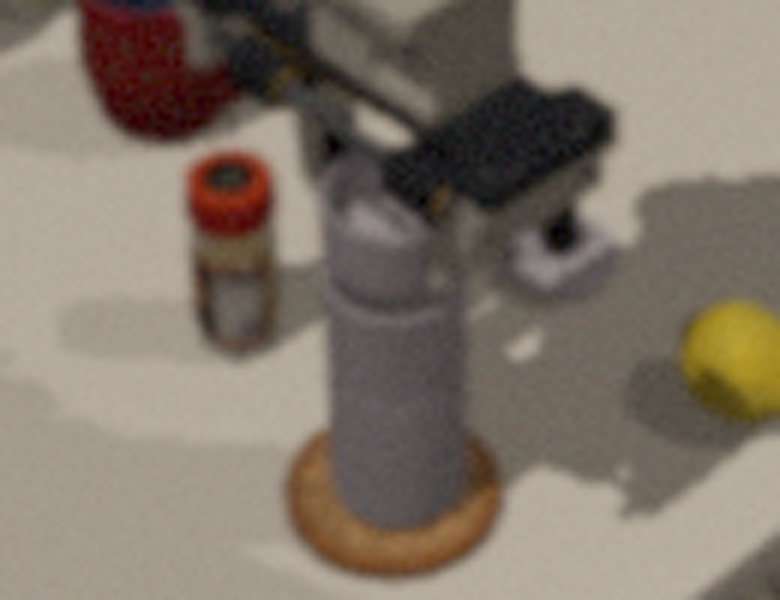

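Call:
{"name": "play_rows", "arguments": {"rows": [[[-0.0013,-0.0015,0.003],[0,0,-0.002],-0.5],[[-0.0013,-0.0015,0.008],[0,0,-0.002],-0.5],[[-0.0013,-0.0015,0.012],[0,0,-0.002],-0.5],[[-0.0013,-0.0015,0.016],[0,0,-0.002],-0.5],[[-0.0013,-0.0015,0.02],[0,0,-0.002],-0.5],[[-0.0013,-0.0015,0.023],[0,0,-0.002],-0.5],[[-0.0013,-0.0015,0.025],[0,0,-0.002],-0.5],[[-0.0013,-0.0015,0.025],[0,0,-0.002],-0.5]]}}

```text
clock: 29.05
position: [0.4377, 0.0803, 0.1648]
ee_rot: [3.141, -0.0, 0.0]
force: [0.0, 0.3, -1.7]
width: 0.692
```

```bash
python3 g.py 0.438 0.0805 0.1757 0
```

```text
t 29.05 grasp [0.4377 0.0803 0.1758] yaw -0.0 tilt [ 0.    -0.001] F [ 0.05  0.32 -1.74] w 63.67 q [ 0.48  0.39 -0.98  2.03  0.4   0.93 -0.71]
sh [0.0006, -0.0005, 0.0002] rot [0.001, -0.0, -0.0]
```

Call:
{"name": "play_rows", "arguments": {"rows": [[[0,0,0.001],[0,0,0],-0.5],[[0,0,0.002],[0,0,0],-0.5],[[0,0,0.003],[0,0,0],-0.5],[[0,0,0.003],[0,0,0],-0.5]]}}

```text
clock: 29.45
position: [0.4382, 0.0806, 0.1645]
ee_rot: [3.14, -0.0, 0.002]
force: [-3.2, -2.1, 14.1]
width: 0.69
```

```bash
python3 g.py 0.438 0.0805 0.1757 0
```

```text
t 29.45 grasp [0.4382 0.0806 0.1755] yaw -0.0 tilt [ 0.0013 -0.0015] F [-3.22 -2.07 14.11] w 63.49 q [ 0.48  0.39 -0.98  2.03  0.41  0.93 -0.72]
sh [-0.0003, 0.0001, -0.0004] rot [0.0015, -0.0012, -0.0001]
```

Call:
{"name": "play_rows", "arguments": {"rows": [[[0,0,0],[0,0,0],0.6],[[0,0,0],[0,0,0],1],[[0,0,0],[0,0,0],1],[[0,0,0],[0,0,0],1],[[0,0,-0.06],[0,0,0],1],[[0,0,-0.12],[0,0,0],1],[[0,0,-0.16],[0,0,0],1],[[0,0,-0.16],[0,0,0],1],[[0,0,-0.16],[0,0,0],1]]}}

```text
clock: 30.35
position: [0.4378, 0.0801, 0.2433]
ee_rot: [3.14, -0.001, 0.001]
force: [0.2, -0.1, -0.8]
width: 1.001
```

```bash
python3 g.py 0.4985 -0.09 0.2 0
```

```text
t 30.35 grasp [0.4378 0.0801 0.2543] yaw -0.03 tilt [ 0.0007 -0.0015] F [ 0.16 -0.09 -0.81] w 92.14 q [ 0.57  0.29 -1.05  1.92  0.29  1.09 -0.59]
sh [0.1216, 0.3399, 0.1091] rot [0.0014, -0.0006, -0.0006]
```

Move over and stay high until clear of the stack, then descend.

Call:
{"name": "play_rows", "arguments": {"rows": [[[0.03,0.08,0],[0,0,0],1],[[0.06,0.17,0],[0,0,0],1],[[0.09,0.26,0],[0,0,0],1],[[0.12,0.34,0],[0,0,0],1],[[0.122,0.34,0.06],[0,0,0],0.6],[[0.122,0.34,0.11],[0,0,0],0.3],[[0.122,0.34,0.11],[0,0,0],0.2],[[0.122,0.34,0.11],[0,0,0],0.2]]}}

```text
clock: 31.15
position: [0.4982, -0.0893, 0.1881]
ee_rot: [3.141, 0.002, -0.003]
force: [0.4, 0.1, 0.3]
width: 0.703
```

```bash
python3 - <<'E'
from h import *
snap('scene','s8');snap('top','t8')
Wt=pts('top',np.load('pics/t8.npy')).reshape(-1,3);Ws=pts('scene',np.load('pics/s8.npy')).reshape(-1,3)
def fit(P,b,z0,z1,r=.05):
    m=(np.hypot(P[:,0]-b[0],P[:,1]-b[1])<r)&(P[:,2]>z0)&(P[:,2]<z1);c,R=cv2.minEnclosingCircle(P[m][:,:2].astype(np.float32));return m.sum(),np.round(c,4),round(R,4),P[m][:,2].max().round(4)
for P in(Wt,Ws): print('low',fit(P,(.438,.08),.178,.2))
E
python3 g.py 0.4985 -0.09 0.034 0
```

```text
low (np.int64(110), array([0.4374, 0.0798]), 0.032, np.float64(0.1879))
low (np.int64(144), array([0.4347, 0.0785]), 0.0341, np.float64(0.1874))
t 31.25 grasp [ 0.4993 -0.0892  0.2005] yaw 0.05 tilt [ 0.0012 -0.0011] F [ 0.03  0.13 -0.2 ] w 57.67 q [ 0.77  0.45 -0.93  1.86  0.42  1.04 -0.33]
sh [-0.0019, 0.0013, 0.333] rot [0.001, -0.0012, 0.0008]
```

View pics/s8.png

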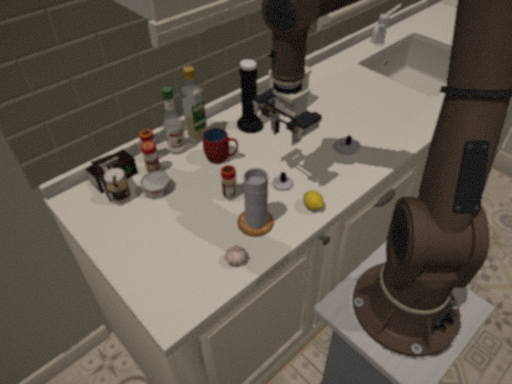

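The low tin is seated; the stack stands straight at (256,200). Now I'll lower onto the lid's knob.

Call:
{"name": "play_rows", "arguments": {"rows": [[[-0.0015,0.0013,0.1],[0,0,0],0.2],[[-0.0015,0.0013,0.2],[0,0,0],0.2],[[-0.0015,0.0013,0.27],[0,0,0],0.2],[[-0.0015,0.0013,0.31],[0,0,0],0.2],[[-0.0015,0.0013,0.328],[0,0,0],0.2],[[-0.0015,0.0013,0.328],[0,0,0],0.2],[[-0.0015,0.0013,0.328],[0,0,0],0.2]], "newtons": 6}}

```text
clock: 31.95
position: [0.4992, -0.0904, 0.026]
ee_rot: [3.14, 0.0, 0.004]
force: [0.4, 0.3, -0.4]
width: 0.6
```

```bash
python3 g.py 0.4985 -0.09 0.036 0
```

```text
t 31.95 grasp [ 0.4992 -0.0904  0.037 ] yaw 0.0 tilt [ 0.0023 -0.0014] F [ 0.35  0.27 -0.43] w 55.17 q [ 0.61  0.65 -0.75  2.02  0.67  0.73 -0.56]
sh [-0.0013, -0.0008, 0.002] rot [0.0013, -0.0022, 0.0]
```

Call:
{"name": "play_rows", "arguments": {"rows": [[[0,0,0],[0,0,0],-1],[[0,0,0],[0,0,0],-1],[[0,0,0],[0,0,0],-1],[[0,0,0],[0,0,0],-1],[[0,0,0],[0,0,0],-1],[[0,0,0],[0,0,0],-1],[[0,0,0],[0,0,0],-1],[[0,0,0],[0,0,0],-1]]}}

```text
clock: 32.75
position: [0.4982, -0.0906, 0.0248]
ee_rot: [3.14, -0.0, 0.001]
force: [-0.6, -0.8, 3.5]
width: 0.216
```

```bash
python3 g.py 0.4985 -0.09 0.036 -90
```

```text
t 32.75 grasp [ 0.4982 -0.0906  0.0358] yaw -0.01 tilt [ 0.0006 -0.0013] F [-0.63 -0.8   3.53] w 19.85 q [ 0.61  0.66 -0.75  2.02  0.68  0.72 -0.56]
sh [0.0005, -0.0013, -0.0004] rot [0.0005, -0.0014, 1.4999]
```

Knob x = 0.4982. I'll open, turn to -90° and grip.

Call:
{"name": "play_rows", "arguments": {"rows": [[[0,0,0],[0,0,0],0],[[0,0,0],[0,0,0],0.2],[[0,0,0],[0,0,0],0.2],[[0,0,0],[0,0,0.75],0.2],[[0,0,0],[0,0,0.75],0.2],[[0,0,0],[0,0,0.75],0.2],[[0,0,0],[0,0,0.75],0.2],[[0,0,0],[0,0,0.75],0.2],[[0,0,0],[0,0,0.75],0.2]]}}

```text
clock: 33.65
position: [0.498, -0.0904, 0.0247]
ee_rot: [2.899, -1.207, 0.001]
force: [-1.4, -0.9, 0.9]
width: 0.601
```

Call:
{"name": "play_rows", "arguments": {"rows": [[[0,0,0],[0,0,0.75],0.2],[[0,0,0],[0,0,0.75],0.2],[[0,0,0],[0,0,0.75],0.2],[[0,0,0],[0,0,0.75],0.2],[[0,0,0],[0,0,0.75],0.2],[[0,0,0],[0,0,0.75],0.2],[[0,0,0],[0,0,0.75],0.2],[[0,0,0],[0,0,0.75],0.2]]}}

```text
clock: 34.45
position: [0.4979, -0.0905, 0.0245]
ee_rot: [2.226, -2.216, 0.001]
force: [-0.3, -0.4, -0.1]
width: 0.6
```

```bash
python3 g.py 0.4985 -0.09 0.036 -90
```

```text
t 34.45 grasp [ 0.4979 -0.0905  0.0355] yaw -89.75 tilt [-0.0001 -0.0011] F [-0.31 -0.39 -0.08] w 55.21 q [ 0.33  0.56 -0.34  2.05  0.33  0.59 -1.81]
sh [-0.0011, -0.0012, -0.0009] rot [0.0001, -0.001, 0.0042]
```

Call:
{"name": "play_rows", "arguments": {"rows": [[[0,0,0],[0,0,0],-1],[[0,0,0],[0,0,0],-1],[[0,0,0],[0,0,0],-1],[[0,0,0],[0,0,0],-1],[[0,0,0],[0,0,0],-1],[[0,0,0],[0,0,0],-1],[[0,0,0],[0,0,0],-1],[[0,0,0],[0,0,0],-1]], "newtons": 15}}

```text
clock: 35.25
position: [0.498, -0.0906, 0.0246]
ee_rot: [2.221, -2.221, 0.001]
force: [-0.0, -0.3, -0.6]
width: 0.212
```

```bash
python3 g.py 0.4982 -0.09 0.26 -90
```

```text
t 35.25 grasp [ 0.498  -0.0906  0.0356] yaw -90.0 tilt [ 0.0001 -0.0011] F [-0.02 -0.33 -0.63] w 19.54 q [ 0.33  0.56 -0.34  2.05  0.33  0.59 -1.81]
sh [-0.0006, -0.0005, -0.4488] rot [-0.0001, -0.001, -0.0]
```

Call:
{"name": "play_rows", "arguments": {"rows": [[[0,0,-0.07],[0,0,0],-1],[[0,0,-0.15],[0,0,0],-1],[[0,0,-0.24],[0,0,0],-1],[[0,0,-0.33],[0,0,0],-1],[[0,0,-0.4],[0,0,0],-1],[[0,0,-0.44],[0,0,0],-1],[[0,0,-0.44],[0,0,0],-1],[[0,0,-0.44],[0,0,0],-1],[[0,0,-0.44],[0,0,0],-1]]}}

```text
clock: 36.15
position: [0.4971, -0.0904, 0.2432]
ee_rot: [2.22, -2.22, -0.002]
force: [0.5, -0.5, -1.6]
width: 0.216
```

```bash
python3 g.py 0.438 0.0804 0.255 -90
```

```text
t 36.15 grasp [ 0.4971 -0.0904  0.2542] yaw -90.0 tilt [-0.0022 -0.0008] F [ 0.49 -0.53 -1.61] w 19.92 q [ 0.44  0.27 -0.45  1.82  0.13  1.08 -1.63]
sh [-0.3415, 0.1181, -0.0016] rot [0.0021, -0.0008, -0.0]
```

Call:
{"name": "play_rows", "arguments": {"rows": [[[-0.06,0.02,0],[0,0,0],-1],[[-0.13,0.045,0],[0,0,0],-1],[[-0.2,0.07,0],[0,0,0],-1],[[-0.27,0.09,0],[0,0,0],-1],[[-0.32,0.11,0],[0,0,0],-1],[[-0.3415,0.119,0],[0,0,0],-1],[[-0.3415,0.119,0],[0,0,0],-1],[[-0.3415,0.119,0],[0,0,0],-1],[[-0.3415,0.119,0],[0,0,0],-1]]}}

```text
clock: 37.05
position: [0.4389, 0.0788, 0.244]
ee_rot: [2.218, -2.223, 0.001]
force: [-0.1, 0.4, -0.6]
width: 0.207
```

```bash
python3 - <<'E'
from h import *
im,d=snap('scene','s9')
cv2.imwrite('pics/s9c.png',cv2.resize(im[120:240,190:320,::-1],None,fx=5,fy=5,interpolation=cv2.INTER_CUBIC))
E
python3 g.py 0.438 0.0804 0.2126 -90
```

```text
t 37.1 grasp [0.4389 0.079  0.2551] yaw -90.14 tilt [-0.0003 -0.0014] F [-0.88 -0.66 -1.06] w 19.44 q [ 0.2   0.19 -0.57  1.94  0.12  1.05 -1.99]
sh [-0.003, 0.0018, 0.0851] rot [0.0003, -0.0014, -0.0023]
```

View pics/s9c.png

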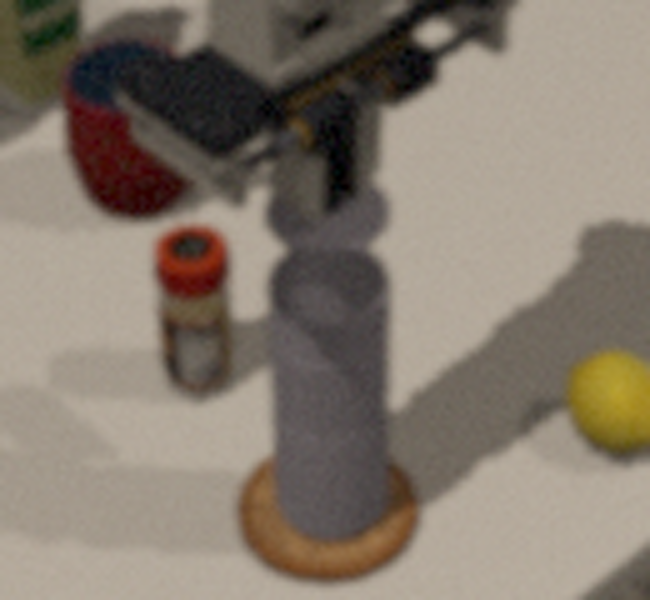

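The lid hangs level and centred above the mouth of the low tin.

Call:
{"name": "play_rows", "arguments": {"rows": [[[-0.0025,0.0018,0.03],[0,0,0],-1],[[-0.0025,0.0018,0.055],[0,0,0],-1],[[-0.0025,0.0018,0.063],[0,0,0],-1],[[-0.0025,0.0018,0.063],[0,0,0],-1],[[-0.0025,0.0018,0.063],[0,0,0],-1],[[-0.0025,0.0018,0.063],[0,0,0],-1]]}}

```text
clock: 37.7
position: [0.4379, 0.0817, 0.2134]
ee_rot: [-2.221, 2.222, -0.002]
force: [-0.9, -0.4, -1.1]
width: 0.213
```

```bash
python3 g.py 0.438 0.0804 0.2126 -90
```

```text
t 37.7 grasp [0.4379 0.0817 0.2244] yaw -90.01 tilt [ 0.0009 -0.0009] F [-0.89 -0.45 -1.05] w 19.61 q [ 0.18  0.22 -0.57  1.98  0.14  0.98 -2.02]
sh [0.0026, -0.0001, 0.0235] rot [-0.0009, -0.0009, -0.0001]
```

Call:
{"name": "play_rows", "arguments": {"rows": [[[0.0022,0,0.001],[0,0,0],-1],[[0.0022,0,0.004],[0,0,0],-1],[[0.0022,0,0.008],[0,0,0],-1],[[0.0022,0,0.012],[0,0,0],-1],[[0.0022,0,0.016],[0,0,0],-1],[[0.0022,0,0.02],[0,0,0],-1],[[0.0022,0,0.022],[0,0,0],-1],[[0.0022,0,0.023],[0,0,0],-1],[[0.0022,0,0.023],[0,0,0],-1]]}}

```text
clock: 38.6
position: [0.4377, 0.0806, 0.2016]
ee_rot: [2.221, -2.221, 0.002]
force: [-0.1, -0.7, 1.8]
width: 0.212
```

```bash
python3 g.py 0.438 0.0804 0.2126 -90
```

```text
t 38.6 grasp [0.4377 0.0806 0.2126] yaw -90.0 tilt [ 0.0005 -0.001 ] F [-0.08 -0.67  1.81] w 19.48 q [ 0.18  0.23 -0.56  2.    0.15  0.95 -2.03]
sh [0.0004, -0.0006, -0.0] rot [-0.0004, -0.001, -0.0]
```

Call:
{"name": "play_rows", "arguments": {"rows": [[[0,0,0],[0,0,0],-0.2],[[0,0,0],[0,0,0],0.2],[[0,0,0],[0,0,0],0.5],[[0,0,0],[0,0,0],0.5],[[0,0,-0.05],[0,0,0],0.5],[[0,0,-0.12],[0,0,0],0.5],[[0,0,-0.18],[0,0,0],0.5],[[0,0,-0.2],[0,0,0],0.5],[[0,0,-0.2],[0,0,0],0.5]]}}

```text
clock: 39.5
position: [0.4383, 0.0808, 0.3025]
ee_rot: [-2.22, 2.221, -0.004]
force: [0.6, 0.7, -0.5]
width: 0.75
```

Call:
{"name": "play_rows", "arguments": {"rows": [[[0.08,0,0],[0,0,0],0.5],[[0.16,0,0],[0,0,0],0.5],[[0.24,0,0],[0,0,0],0.5],[[0.32,0,0],[0,0,0],0.5],[[0.4,0,0],[0,0,0],0.5],[[0.4,0,0],[0,0,0],0.5],[[0.4,0,0],[0,0,0],0.5]]}}

```text
clock: 40.2
position: [0.4367, -0.1198, 0.3001]
ee_rot: [2.218, -2.223, -0.002]
force: [0.1, 0.1, -0.7]
width: 0.748
```

```bash
python3 - <<'E'
from h import *
im,d=snap('scene','s10');im2,d2=snap('top','t10')
Wt=pts('top',d2).reshape(-1,3);Ws=pts('scene',d).reshape(-1,3)
def fit(P,b,z0,z1,r=.05):
    m=(np.hypot(P[:,0]-b[0],P[:,1]-b[1])<r)&(P[:,2]>z0)&(P[:,2]<z1);c,R=cv2.minEnclosingCircle(P[m][:,:2].astype(np.float32));return m.sum(),np.round(c,4),round(R,4),np.median(P[m][:,2]).round(4),P[m][:,2].max().round(4)
for P in(Wt,Ws): print('disc',fit(P,(.438,.08),.18,.2),'knob',fit(P,(.438,.08),.212,.24),'jar',fit(P,(.574,.063),.1,.12),'lemon',fit(P,(.37,-.085),.05,.07),'garlic',fit(P,(.377,.207),.044,.07),'wide',fit(P,(.477,-.38),.037,.06))
c=[cv2.resize(im[130:250,190:320,::-1],(520,480),interpolation=cv2.INTER_CUBIC)]
cv2.imwrite('pics/s10c.png',c[0])
E
python3 g.py
```

```text
disc (np.int64(438), array([0.4373, 0.0796]), 0.032, np.float64(0.1891), np.float64(0.194)) knob (np.int64(51), array([0.437 , 0.0801]), 0.0096, np.float64(0.2211), np.float64(0.2249)) jar (np.int64(192), array([0.5756, 0.062 ]), 0.0221, np.float64(0.1054), np.float64(0.1112)) lemon (np.int64(147), array([ 0.3714, -0.0845]), 0.0226, np.float64(0.054), np.float64(0.0607)) garlic (np.int64(41), array([0.3755, 0.205 ]), 0.0166, np.float64(0.0467), np.float64(0.0569)) wide (np.int64(3), array([ 0.4786, -0.3897]), 0.003, np.float64(0.0433), np.float64(0.0448))
disc (np.int64(324), array([0.4362, 0.0806]), 0.0326, np.float64(0.1896), np.float64(0.1994)) knob (np.int64(55), array([0.4345, 0.081 ]), 0.0105, np.float64(0.221), np.float64(0.2239)) jar (np.int64(143), array([0.5748, 0.0637]), 0.0239, np.float64(0.106), np.float64(0.1107)) lemon (np.int64(112), array([ 0.3665, -0.0834]), 0.0227, np.float64(0.0542), np.float64(0.0618)) garlic (np.int64(46), array([0.3771, 0.2062]), 0.0126, np.float64(0.0478), np.float64(0.0607)) wide (np.int64(27), array([ 0.4737, -0.3775]), 0.0125, np.float64(0.0435), np.float64(0.0479))
t 40.3 grasp [ 0.4372 -0.1181  0.3117] yaw -89.92 tilt [-0.0013 -0.0002] F [ 0.26  0.5  -0.26] w 68.81 q [ 0.5   0.13 -0.4   1.84  0.05  1.19 -1.48]
```

View pics/s10c.png

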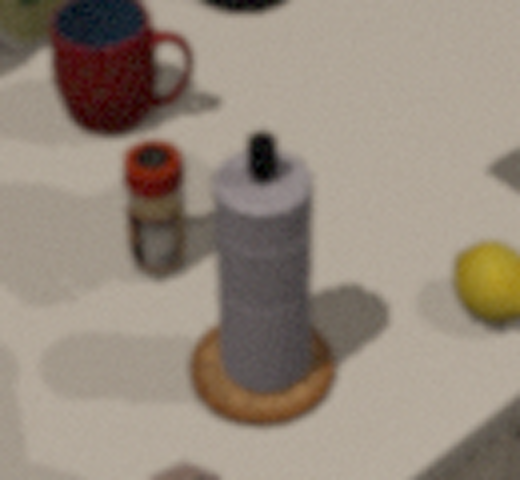

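View pics/t10.png

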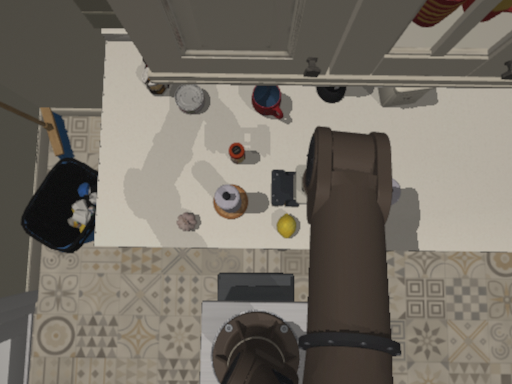

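The stack is complete: the disc is at 0.190 m and the knob top at 0.222 m, as expected, and the bystanders haven't moved. I'll let the arm settle, then hand in.

Call:
{"name": "play_rows", "arguments": {"rows": [[[0,0,0],[0,0,0],0.5],[[0,0,0],[0,0,0],0.5],[[0,0,0],[0,0,0],0.5]]}}

```text
clock: 40.6
position: [0.4376, -0.1187, 0.3017]
ee_rot: [2.222, -2.22, 0.002]
force: [-0.5, 0.1, -0.8]
width: 0.75
```

```bash
python3 -c "
from cell import arm
print(arm.sign_off())"
```

```text
the job is handed in; nothing more can be done
None
```

The lunch carrier is built on the coaster in the order asked: tall tin, middle tin, low tin, then the small lid. Everything has been let go, and I handed the job in at about 41 s. I centred each piece in the gripper by closing on it from two directions before lifting it.

- **Stack height:** the lid's disc came out at about 0.190 m and the knob top at about 0.221–0.222 m, which matches full seating (0.190 and 0.222 m).
- **Stack position:** its axis is within about 2 mm of the coaster's centre by the top camera and the arm's own readings. The scene camera reads up to 3.5 mm further back toward the robot, as it did for the tins all along.
- **Bystanders:** the jar, lemon and garlic are where they were, within measuring noise. The arm hid most of the wide lid from the top camera in the last picture. The scene camera still showed its knob in place, within about 2 mm.
- **Forces:** the highest wrist force I read was about 15 N, while pressing the low tin home.

No check failed.

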